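# Show what is in the sugar bowl

### The arm

A 7-joint arm with a two-finger parallel gripper is mounted at the origin on the work surface. World frame = base frame: x ahead of the robot, y to its left, z up, the work surface at z = 0. Lengths are in mm, angles in rad, forces in N, time in s.
With the tool pointing down it reaches from about 425 to 1025 mm from the base axis. Payload 9.4 kg.
Tool frame: the origin (TCP) lies at the very end of the fingers, on their centre line; the grasp point (between the pads) lies 19 mm behind it; z points along the fingers, y is the direction in which the jaws open and shut (so a half turn about z gives the same grasp; the last joint's range is limited). The gripper opens to 85 mm and grips with 20 to 120 N. Pads are 22 mm wide; open, the fingers measure 114 mm over their backs; the gripper's body (76 mm by 85 mm) begins 54 mm behind the grasp point. The pads swing forward as they close: fully open they stand 13 mm farther back than shut.
Start: joints at [-1.376, 0.599, -0.003, 1.599, 0.002, 0.943, -0.08], TCP at [194.642, 698.383, 231.275] pointing down, gripper open.
Joint ranges: [-2.57, 2.57], [-0.35, 1.97], [-1.29, 1.29], [0.11, 2.56], [-1.05, 4.19], [0.11, 1.86], [-2.63, 2.63]. Speed limits (rad/s): [2.22, 2.22, 3.01, 3.01, 3.14, 3.14, 3.14].

### API

Orientations are given as a unit quaternion [w, x, y, z].
In Python, from rig import r, open_gripper, close, get_state, get_image gives the robot as it stands. Calls block until the motion is done:
- r.move_to(position, orientation): joint-space move of the TCP to a pose.
- r.move_l(position, attitude=None, vel=150): straight line of the TCP; attitude=None keeps the orientation; vel is the mean speed in mm/s.
- r.set_joints(angles): joint-space move.
- open_gripper() and close(effort=None): open the fingers fully, or close them until they stop; effort is the grip in N (None keeps the last).
- r.pause(seconds).
- r.inverse_kinematics(position, orientation): joint angles nearest the present ones, or None.
- get_state(): the state.
- get_image(name): name is "side" or "top"; returns a dict with "pixels" (480x640x3 uint8, blue, green, red), "camera_matrix" (3x3 intrinsics, pixels), "dist_coeffs" ([k1, k2, p1, p2, k3] as OpenCV has them; the pictures are not rectified), "view" (4x4, takes a point from world to camera coordinates). Camera axes: x right, y down, z forward; pixel columns grow to the right and rows downward; lengths in mm; the calibration is good to about 2 mm. A picture is of the moment at which its call begins. There is no depth.
A pose or a line that the arm cannot do raises r.Unreachable and nothing moves.
- r.finish_job(): hands the job in, once; it reports no verdict.
The state is a dict: "clock": time; "qpos": joint angles; "dq": joint speeds; "tau": joint torques, N m; "tool_pos": TCP position; "ee_rot": TCP orientation; "ft_force": force on the tool from outside, world axes, zero at the start; "wrist_torque": the same for the moment, N m; "gripper_width": finger opening in mm.
Only numpy, scipy, OpenCV 4.12 (cv2) and the standard library are available. Lean on these libraries where they do the work, as an engineer would, in place of code of your own. Each camera call takes 0.05 s, during which the arm holds its last target. There are 200 camera calls.

### The job

Show me how much sugar is left: with closed fingertips press down the lever of the round sugar bowl until its lid stands wide open, and keep it open like that for a good two seconds. Then ease the lever back up so that the lid comes down shut without slamming, and move clear. Leave the square jar's lid shut, and leave the bowl and everything else standing where they are.

Things in the scene. Friction and masses are not known exactly. Their poses are not given: they have to be found in the camera images.
- sugar: Round brown ceramic sugar bowl, 108 mm across, rim 91 mm above the shelf, with a domed knobbed brown lid hinged on the side of the lever. Loose, about 1.2 kg with a steel base plate 235 x 110 x 8 mm under it. Origin at the centre of the jar's foot, on the shelf; its own -x axis points level from the jar towards its lever paddle, z up. The plate runs from 60 mm behind the origin (+x) to 175 mm in front (-x).
- sugar_lid (a joint): Lid angle of the round bowl: 0 shut, 1.15 rad fully open (stop; over 1 rad is wide open). It turns 2.6 rad per rad of the lever. Its weight and a weak spring close it: let go, it slams; under a fingertip rising at 20 mm/s it follows gently. Hinge on the rim 62 mm from the bowl axis on the lever side, 95 mm up; the open lid stands up there, its top about 200 mm above the shelf.
- sugar_lever: Steel lever of the round bowl. Origin on its pivot, 80 mm from the bowl's axis, 85 mm above the shelf. It runs 107 mm out from there, along the bowl's -x, rising 0.25 rad (14 degrees) when up. Pressed down it turns 0.44 rad in all to the stop, ending 0.19 rad below level. Some 3 to 5 N at the paddle moves it.
- sugar_paddle (a point): Centre of the top face of the flat paddle at the lever's outer end (paddle 34 mm along the lever, 38 mm across, 6 mm thick), 90 mm from the pivot. About 110 mm above the shelf when up and 71 mm when fully pressed. Nothing between it and the base plate.
- box: Square brown ceramic jar, 100 x 100 mm, rim 91 mm high, with a flat square brown lid and the same kind of lever: not the one to open. Loose, about 1.2 kg with a steel base plate 235 x 110 x 8 mm under it. Origin at the centre of the jar's foot, on the shelf; its own -x axis points level from the jar towards its lever paddle, z up. The plate runs from 60 mm behind the origin (+x) to 175 mm in front (-x).
- box_lid (a joint): Lid angle of the square jar, 0 shut, 1.15 rad open. To stay shut.
- spoon_a: Stainless teaspoon, 140 mm long, lying on the shelf between the jars; origin at its middle on the shelf.
- spoon_b: Second stainless teaspoon, 140 mm long, beside the first; origin at its middle on the shelf.
- scraper: Lime silicone scraper, 180 mm long, lying on the shelf between the jars, 10 mm thick; origin at its underside near the middle.
- caddy: Clear plastic cutlery caddy, empty, 100 x 90 mm, 110 mm tall, behind the spoons; origin under its centre.
- mug: White mug, 80 mm across, 90 mm tall, at the back of the shelf; origin under its centre.
- soap: Green washing-up bottle, 60 mm across, 180 mm tall, at the back of the shelf; origin under its centre.

How it is judged (in metres and radians):
On the way, in this order (a step that is already met when the one before it is completed fails the run):
1. the round bowl's lid is held wide open (over 0.95 rad) by the fingers on its lever for two seconds (value of joint sugar_lid above 0.95 rad and contact force between the fingers and sugar_lever above 0.2 N), for 2 s.
2. the lid is back down, shut (value of joint sugar_lid below 0.04 rad), for 0.2 s.
At the end, for the whole second after the job is handed in: Both lids are shut (under 0.04 rad), the round bowl stands upright and at rest within 30 mm of where it was, and every other thing is within 30 mm of where it was (value of joint each of sugar_lid, box_lid below 0.04 rad and distance of each of sugar, box, spoon_a, spoon_b, scraper, caddy, mug, soap from where it was at the start of the episode below 0.03 m and angle between sugar's own z axis and vertical below 0.05 rad and linear speed of sugar below 0.01 m/s); the robot touches nothing.
It fails at once if the lid slams: it falls faster than 2 rad/s in the last 0.3 rad before it shuts (value of joint sugar_lid below 0.3 rad and velocity of joint sugar_lid below -2 rad/s).
It fails at once if the square jar's lid is opened (value of joint box_lid above 0.15 rad).
It fails at once if the round bowl is lifted, tipped or shoved (distance of sugar from where it was at the start of the episode above 0.03 m or angle between sugar's own z axis and vertical above 0.15 rad or height (world z) of sugar above 0.012 m).
It fails at once if a bystander is lifted or pushed away (distance of any of box, spoon_a, spoon_b, scraper, caddy, mug, soap from where it was at the start of the episode above 0.03 m).
It also fails if it takes over 45 s, if anything falls off the work surface, if the arm or the gripper's body presses on something with over 40 N, if the wrist force passes 120 N, or if a joint passes its speed limit or range.

## Working session

There is one attempt and no reset: what is moved stays moved. The work goes in short steps, each a Python script; the robot and the scene stay as the last script left them, time stands still between calls to the robot, and variables do not carry over. Pictures are saved under pics/ and viewed, about 8 in all and at most 12, crops included, and the job is handed in when it is done.

```bash
mkdir -p pics; cat > h.py <<'E'
import numpy as np, cv2
from rig import r, open_gripper, close, get_state, get_image
def snap(cam,name):
    im=get_image(cam); cv2.imwrite(f'pics/{name}.png',im['pixels']); 
    np.savez(f'pics/{name}.npz',**{k:np.array(im[k]) for k in im}); return im
def ray(im,uv,z):
    K,D,V=[np.array(im[k],float) for k in('camera_matrix','dist_coeffs','view')]
    p=cv2.undistortPoints(np.array(uv,float).reshape(-1,1,2),K,D).reshape(-1,2)
    R,t=V[:3,:3],V[:3,3]; c=-R.T@t
    d=np.c_[p,np.ones(len(p))]@R
    return c+d*((z-c[2])/d[:,2])[:,None]
def proj(im,P):
    K,D,V=[np.array(im[k],float) for k in('camera_matrix','dist_coeffs','view')]
    return cv2.projectPoints(np.array(P,float).reshape(-1,1,3),cv2.Rodrigues(V[:3,:3])[0],V[:3,3],K,D)[0].reshape(-1,2)
E
python3 - <<'E'
from h import *
for c in('top','side'):
    im=snap(c,c+'0'); V=np.array(im['view']); print(c,-V[:3,:3].T@V[:3,3])
print(get_state())
E
```

```text
top [ 523.29574258  -15.4838522  1036.62728191]
side [ 241.50418417 -344.9760267   665.00450748]
{'clock': 0.1, 'qpos': array([-1.37571006,  0.60003035, -0.00254775,  1.60002514,  0.00179304,
        0.94287268, -0.07981072]), 'dq': array([-5.90574078e-04, -3.74407958e-03, -6.26165764e-05, -2.87173989e-03,
        7.20778870e-04,  6.92196899e-04, -3.73641916e-04]), 'tau': array([ 5.32511040e-03, -7.77988601e+01,  1.56981435e+00, -2.58625424e+01,
        1.26384624e-02,  5.49489851e-03,  7.95128017e-06]), 'tool_pos': array([194.52742814, 698.00310481, 230.52274523]), 'ee_rot': array([-3.18707104e-05,  1.35451822e-01,  9.90783710e-01, -6.65883951e-04]), 'ft_force': array([ 0.91472645, -0.41067521,  0.04316454]), 'wrist_torque': array([ 0.02362565, -0.00787878,  0.01713066]), 'gripper_width': 85.27495205052905}
```

View pics/top0.png

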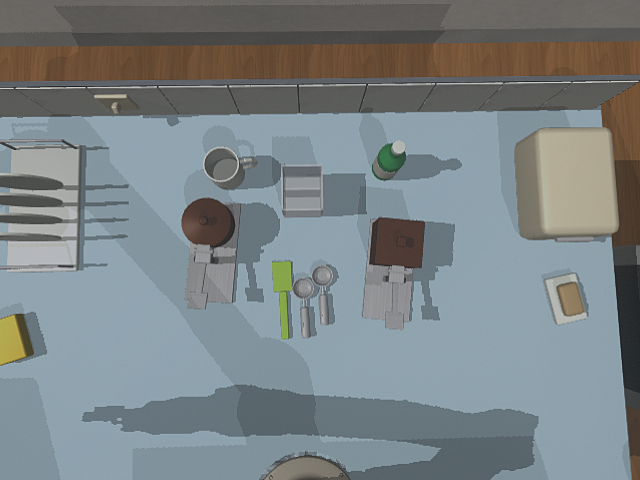

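View pics/side0.png

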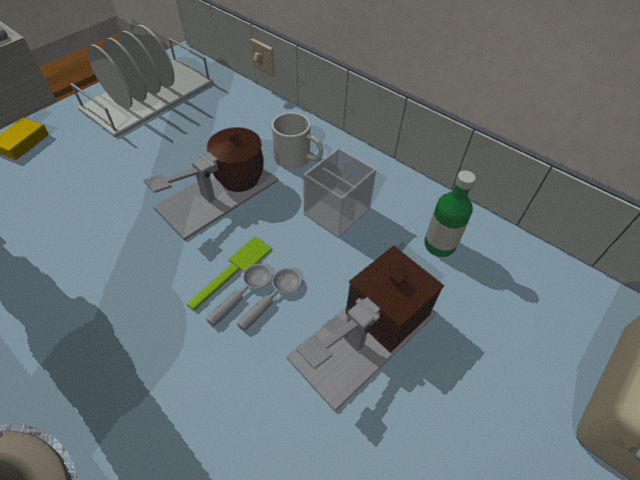

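The top view shows the round bowl at about (208,222) with its paddle at about (198,300). In the side view the paddle is at about (158,184). The square jar is on the right and the clutter lies between the two. Next I locate the bowl and paddle numerically.

```bash
python3 - <<'E'
from h import *
t=dict(np.load('pics/top0.npz')); s=dict(np.load('pics/side0.npz'))
hsv=cv2.cvtColor(t['pixels'],cv2.COLOR_BGR2HSV)
m=((hsv[...,0]<15)|(hsv[...,0]>170))&(hsv[...,1]>90)&(hsv[...,2]<130)
m=m.astype(np.uint8); m[:, :150]=0; m[:,260:]=0; m[:180]=0; m[280:]=0
c=max(cv2.findContours(m,0,2)[0],key=cv2.contourArea); ce,rad=cv2.minEnclosingCircle(c)
print('lid circ',ce,rad, ray(t,[ce],93))
print('paddle top',ray(t,[[198,300]],110),'side',ray(s,[[158,184]],110))
for n,im,(x,y,w,h) in(('a',t,(170,190,80,130)),('b',s,(130,120,150,130))):
    cv2.imwrite(f'pics/c{n}.png',cv2.resize(im['pixels'][y:y+h,x:x+w],None,fx=4,fy=4,interpolation=cv2.INTER_CUBIC))
a=cv2.imread('pics/ca.png');b=cv2.imread('pics/cb.png');H=520
cv2.imwrite('pics/cc.png',np.hstack([a,b[:, :480]])[:H])
E
```

```text
lid circ (192.0, 224.5) 18.927593231201172 [[642.3924118  232.53050101  93.        ]]
paddle top [[481.153541   215.26051977 110.        ]] side [[477.5714167  215.50074886 110.        ]]
```

View pics/cc.png

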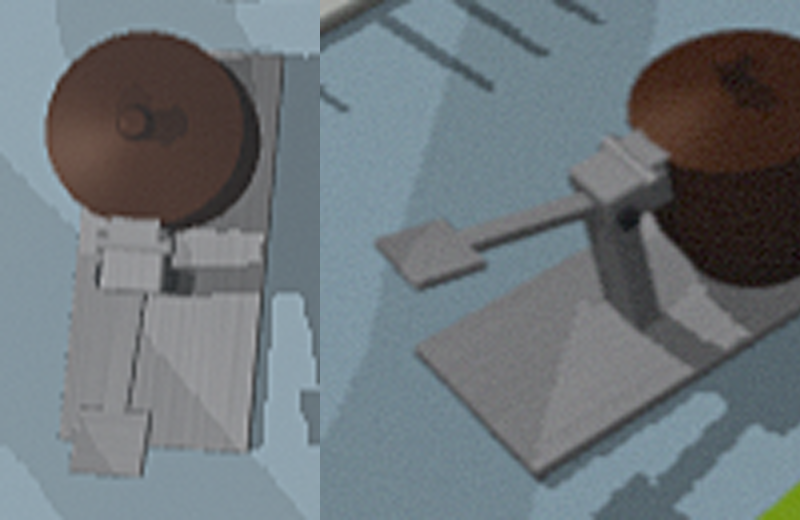

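The enlarged crops put the paddle centre at about (197.5,300.5) in the top view and (157.7,183.5) in the side view. The plate's right edge runs from (240.5,203.7) to (232,302.5), and the lid centre is at about (206,221).

```bash
python3 - <<'E'
from h import *
t=dict(np.load('pics/top0.npz')); s=dict(np.load('pics/side0.npz'))
e=ray(t,[[240.5,203.7],[232,302.5]],8); print('edge',e, e[0]-e[1])
print('lid',ray(t,[[206,221]],93))
P=(ray(t,[[197.5,300.5]],110)+ray(s,[[157.7,183.5]],110))/2; print('paddle',P)
d=e[0]-e[1]; d/=np.linalg.norm(d); print('yaw',np.arctan2(d[1],d[0]),'origin est',P[0]+d*167.2)
L=np.array([-.9,.3,0]); 
# fingertip poses to test, yaw options
from scipy.spatial.transform import Rotation as R
yaw=np.arctan2(d[1],d[0])
for tilt in(0,.3):
  for k in(0,np.pi/2,-np.pi/2,np.pi):
    q=(R.from_euler('z',yaw+k)*R.from_euler('x',np.pi)).as_quat(scalar_first=True)
    for z in(160,70): 
      j=r.inverse_kinematics([P[0,0],P[0,1],z],q); print(k,z,None if j is None else np.round(j,2))
E
```

```text
edge [[700.43575005 140.84136725   8.        ]
 [468.78317344 162.25875702   8.        ]] [231.65257661 -21.41738978   0.        ]
lid [[649.39770279 202.49762954  93.        ]]
paddle [[479.05674558 216.59859566 110.        ]]
yaw -0.09219269946237334 origin est [645.54669104 201.20580311 110.        ]
0 160 [-0.99  0.55  0.67  2.15 -0.58  0.63 -1.56]
0 70 [-0.83  0.66  0.45  2.2  -0.71  0.42 -1.47]
1.5707963267948966 160 [-0.77  0.48  0.33  2.14 -0.28  0.56 -0.32]
1.5707963267948966 70 [-0.68  0.63  0.21  2.19 -0.36  0.36 -0.26]
-1.5707963267948966 160 [-0.21  0.5  -0.45  2.1   0.37  0.62  2.13]
-1.5707963267948966 70 [-0.26  0.64 -0.39  2.16  0.57  0.44  1.95]
3.141592653589793 160 [-0.51  0.46 -0.03  2.12  0.03  0.56  0.92]
3.141592653589793 70 [-0.49  0.61 -0.06  2.18  0.1   0.35  0.85]
0 160 [-0.99  0.55  0.67  2.15 -0.58  0.63 -1.56]
0 70 [-0.83  0.66  0.45  2.2  -0.71  0.42 -1.47]
1.5707963267948966 160 [-0.77  0.48  0.33  2.14 -0.28  0.56 -0.32]
1.5707963267948966 70 [-0.68  0.63  0.21  2.19 -0.36  0.36 -0.26]
-1.5707963267948966 160 [-0.21  0.5  -0.45  2.1   0.37  0.62  2.13]
-1.5707963267948966 70 [-0.26  0.64 -0.39  2.16  0.57  0.44  1.95]
3.141592653589793 160 [-0.51  0.46 -0.03  2.12  0.03  0.56  0.92]
3.141592653589793 70 [-0.49  0.61 -0.06  2.18  0.1   0.35  0.85]
```

```bash
cat >> h.py <<'E'
from scipy.spatial.transform import Rotation as R
YAW=-0.09; Q=(R.from_euler('z',YAW+np.pi)*R.from_euler('x',np.pi)).as_quat(scalar_first=True)
PX,PY=479.,216.5
E
python3 - <<'E'
from h import *
close(20)
s=get_state(); p=s['tool_pos']; r.move_l([p[0],p[1],320])
r.move_to([PX,PY,260],Q); r.move_l([PX,PY,135],vel=80)
s=get_state(); print(s['clock'],s['tool_pos'],s['ft_force'],s['gripper_width'])
t=snap('top','top1'); im=snap('side','side1')
u=proj(im,s['tool_pos'])[0]; v=proj(t,s['tool_pos'])[0]; print(u,v)
c=lambda im,x,y:cv2.resize(im['pixels'][y:y+130,x:x+100],None,fx=4,fy=4,interpolation=2)
cv2.imwrite('pics/d.png',np.hstack([c(t,150,200),c(im,110,110)]))
E
```

```text
5.35 [479.18345682 216.61830898 135.40400407] [-0.54885381  0.23964103 -0.41575667] 0.1804535648433164
[154.42625172 172.69725284] [194.18561153 301.64882284]
```

View pics/d.png

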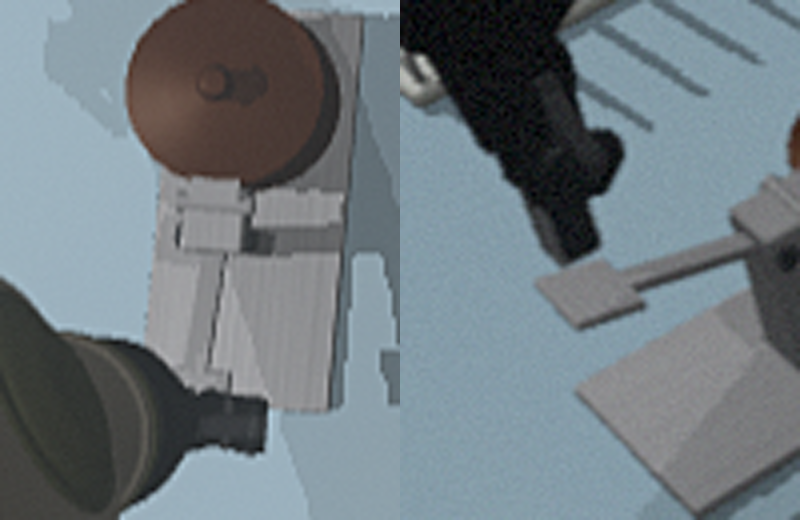

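The closed fingertip is right above the paddle (side crop, tip at about (570,260)), so I press down in small steps while watching the force.

```bash
python3 - <<'E'
from h import *
r.move_l([PX,PY,116],vel=60)
z=116; log=[]
while z>64:
    z-=3 if z>80 else 1.5
    r.move_l([PX,PY,z],vel=20); s=get_state(); f=s['ft_force']; log.append((z,round(s['tool_pos'][2],1),round(s['clock'],1),*np.round(f,1)))
    if f[2]>11: break
for l in log: print(*l)
t=snap('top','top2'); im=snap('side','side2')
c=lambda im,x,y:cv2.resize(im['pixels'][y:y+130,x:x+100],None,fx=4,fy=4,interpolation=2)
cv2.imwrite('pics/e.png',np.hstack([c(t,150,200),c(im,150,80)]))
E
```

```text
113 113.0 6.2 -0.5 -0.2 -0.1
110 110.0 6.5 -0.1 0.4 3.4
107 106.9 6.8 -1.8 -0.1 3.0
104 103.8 7.1 -1.6 0.9 2.8
101 100.8 7.4 -1.5 1.4 3.4
98 97.9 7.7 -1.9 1.7 3.3
95 94.8 8.0 -2.6 0.2 2.6
92 91.9 8.3 -1.6 -0.5 3.0
89 88.9 8.6 -1.7 0.1 2.7
86 85.9 8.9 -2.2 -0.1 3.1
83 82.9 9.2 -1.8 -0.1 2.7
80 79.9 9.5 -1.6 -0.6 1.9
78.5 78.5 9.8 -0.5 0.2 4.0
77.0 77.0 10.0 -0.1 0.4 2.4
75.5 75.5 10.3 1.2 -0.7 3.0
74.0 73.9 10.5 1.1 -0.1 3.2
72.5 72.5 10.8 2.6 0.3 2.9
71.0 71.8 11.0 -0.8 -0.8 14.7
```

View pics/e.png

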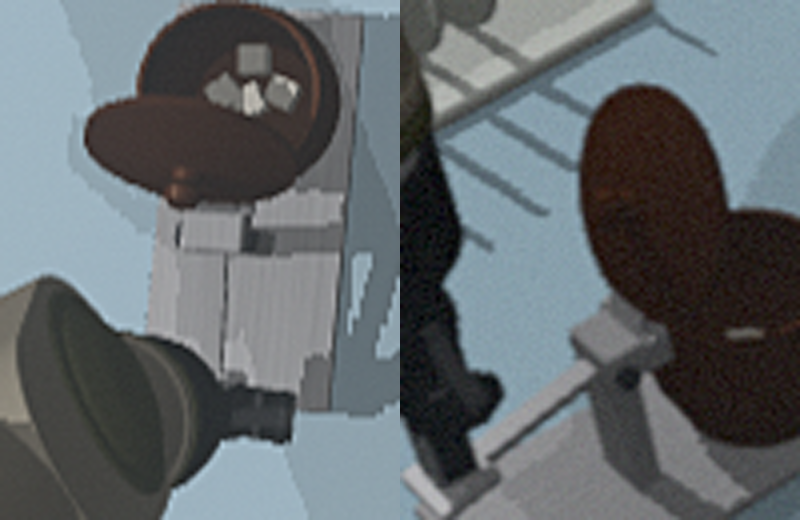

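The lid stands wide open at the lever stop: the force jumped to 14.7 N, and the sugar cubes show at about (250,85) in the left crop. I hold it there, then ease up.

```bash
python3 - <<'E'
from h import *
r.pause(3); print(get_state()['ft_force'],get_state()['clock'])
r.move_l([PX,PY,122],vel=12)
r.pause(.4); r.move_l([PX,PY,260],vel=120); s=get_state(); print(s['clock'],s['ft_force'],s['tool_pos'])
r.move_to([300,500,300],Q); r.pause(.5)
s=get_state(); print(s['clock'],s['ft_force'])
t=snap('top','top3'); im=snap('side','side3')
for n,i in(('top',t),('side',im)):
    o=np.load(f'pics/{n}0.npz')['pixels']; d=cv2.absdiff(i['pixels'],o).max(2)
    x,y,w,h=(265,130,185,215) if n=='top' else (180,110,300,300)
    print(n,'changed px, other objects',(d[y:y+h,x:x+w]>50).sum())
c=lambda im,x,y:cv2.resize(im['pixels'][y:y+260,x:x+200],None,fx=2,fy=2,interpolation=2)
cv2.imwrite('pics/f.png',np.hstack([c(t,150,110),c(im,110,110)]))
E
```

```text
[-0.81595107 -1.28992042 14.15448763] 14.1167
20.2167 [-0.21943288  0.05480718 -0.05729795] [478.65132784 216.34567383 259.34886174]
21.9917 [-0.62397732  0.22777635  0.05264385]
top changed px, other objects 42
side changed px, other objects 2069
```

View pics/f.png

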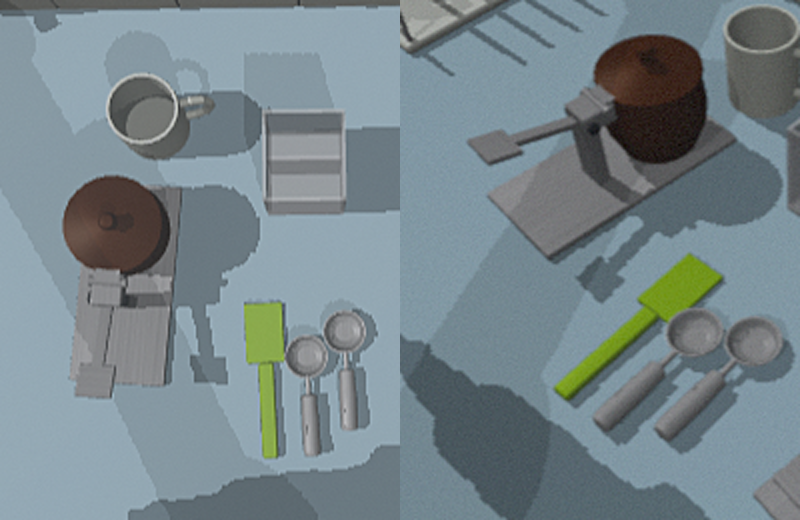

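The lid is shut, the paddle is back at about (197.5,300.5) in the top view as it was at the start, and everything else looks to be in place. The arm is clear, so I hand in.

```bash
python3 -c "
from h import *
r.finish_job()"
```

```text
the job is handed in; nothing more can be done
```

I pressed the round bowl's lever down to its stop with closed fingertips, and the lid stood wide open. I held it there for over 3 s at about 14 N on the lever. I then eased the lever up at 12 mm/s on average until the lid was shut, moved the arm clear and handed the job in at about 22 s.

**How much sugar is left:** about four cubes were visible in the bowl.

**Last checks:**
- **Lid and bowl:** the final pictures show the lid shut and the paddle at its starting pixel, so the bowl has not visibly moved.
- **Other things:** the top view barely changed around the other items (42 pixels). The side view differed by 2069 pixels, which I put down to the arm's moving shadow without checking it further.
- **Square jar:** I never went near it. It is not in the last close-up, but the top-view comparison covers it.
- **Robot contact:** the force on the tool was about 0.7 N with the arm clear, similar to the 1 N reading at the start.

I judged the lid angle and closing speed only from the pictures and the finger motion, because no joint reading was available.

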